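# Close up the label box on the packing desk

## Task

The label box on the packing desk stands open: first push its small upright inner flap down flat over the labels, then swing the hinged cover fully shut over it. Only push with the fingers: do not grip, lift or carry anything, and leave the bottle, jar, tape roll and pack where they stand. Finish with the hand clear of everything.

Things in the scene. Friction and masses are not known exactly. Their poses are not given: they have to be found in the camera images.
- label_box: grey metal box fixed to the desk, 220 (its x) by 160 (its y) by 60 mm high, walls 4 mm, with a stack of white labels inside (top 31 mm above the desk). Origin: centre of its underside, on the desk; z up. The hinges of flap and cover both run along the box's x: the flap's inside the -y wall, the cover's on the +y rim.
- flap (a joint): angle of the inner flap, rad: 0 lying flat (toward the box's +y, just below the rim), about 1.57 upright, 1.85 leaning outward against its stop. The hinge is stiff: the flap stays where it is left, and takes 1 to 3 N of push half-way up. An upright flap is in the cover's way.
- flap_hinge (a point): middle of the flap's hinge line, 9 mm inside the outer face of the -y wall, 53.5 mm above the desk (6.5 mm below the rim). Axes turn with the flap: x along the hinge, y from hinge to free edge, z out of the face that is on top when it lies flat (the face to push).
- flap_mid (a point): centre of the flap, a bare metal plate 190 mm along the hinge by 85 mm from hinge to free edge, 3 mm thick (its free edge is a 6 mm thick roll). Axes as for the flap's hinge.
- flap_edge (a point): middle of the flap's free edge, 85 mm from its hinge. Axes as for the flap's hinge.
- cover (a joint): angle of the cover, rad: 0 shut on the rim, about 1.57 upright, 1.95 leaning outward against its stop. The hinge is stiff: the cover stays where it is left and must be pushed all the way; it takes about 1 to 6 N of push at 110 mm from the hinge.
- cover_hinge (a point): middle of the cover's hinge line, on the top of the +y wall's outer face, 60.5 mm above the desk. Axes turn with the cover: x along the hinge, -y from hinge to free edge, z out of its outer face (the face to push, upward when shut).
- cover_mid (a point): centre of the cover, a flat grey plate 228 mm along the hinge by 166 mm from hinge to free edge, 3 mm thick, with a 14 mm skirt on the inner side along its free edge and both ends. Axes as for the cover's hinge.
- cover_edge (a point): middle of the cover's free edge, 166 mm from its hinge. Axes as for the cover's hinge.
- spray_bottle: loose white spray bottle with a yellow head, 66 mm across, 194 mm tall, standing on the desk. Origin: centre of its foot. Leave it alone.
- jar: loose amber glass jar with a screw cap, 60 mm across, 85 mm tall, standing on the desk. Origin: centre of its foot. Leave it alone.
- tape_roll: loose roll of clear tape lying flat, 90 mm across, 40 mm tall. Origin: centre of its underside. Leave it alone.
- pack: loose filled white tray with a clear top, 130 by 90 by 31 mm tall, lying flat. Origin: centre of its underside. Leave it alone.

How it is judged:
On the way, in this order (a step that is already met when the one before it is completed fails the run):
1. the flap lies flat while the cover still stands open (value of joint flap below 0.1 rad and value of joint cover above 0.8 rad), for 0.2 s.
2. the cover is shut over the flap (value of joint flap below 0.1 rad and value of joint cover below 0.06 rad), for 0.2 s.
At the end, for the whole second after the job is handed in: The flap lies flat (within 0.10 rad), the cover is shut over it (within 0.06 rad), both at rest, and the bottle, jar, tape roll and pack stand within 30 mm of where they were, upright (all of step 2 and velocity of joint flap between -0.05 and 0.05 rad/s and velocity of joint cover between -0.05 and 0.05 rad/s and not (distance of spray_bottle from where it was at the start of the episode above 0.03 m or angle between spray_bottle's own z axis and vertical above 0.35 rad) and not (distance of jar from where it was at the start of the episode above 0.03 m or angle between jar's own z axis and vertical above 0.35 rad) and not (distance of tape_roll from where it was at the start of the episode above 0.03 m or angle between tape_roll's own z axis and vertical above 0.35 rad) and not (distance of pack from where it was at the start of the episode above 0.03 m or angle between pack's own z axis and vertical above 0.35 rad)); the robot touches nothing.
It fails at once if a bystander is knocked, lifted or carried off (over 30 mm, or tipped over 0.35 rad) ((distance of spray_bottle from where it was at the start of the episode above 0.03 m or angle between spray_bottle's own z axis and vertical above 0.35 rad) or (distance of jar from where it was at the start of the episode above 0.03 m or angle between jar's own z axis and vertical above 0.35 rad) or (distance of tape_roll from where it was at the start of the episode above 0.03 m or angle between tape_roll's own z axis and vertical above 0.35 rad) or (distance of pack from where it was at the start of the episode above 0.03 m or angle between pack's own z axis and vertical above 0.35 rad)).
It fails at once if the cover is swung down while the flap is still up (value of joint cover below 0.8 rad and value of joint flap above 0.3 rad).
It fails at once if the flap is taken between the fingers (x of the grasp point in the frame of flap_mid between -0.095 and 0.095 m and y of the grasp point in the frame of flap_mid between -0.045 and 0.045 m and z of the grasp point in the frame of flap_mid between -0.004 and 0.004 m).
It fails at once if the cover is taken between the fingers (x of the grasp point in the frame of cover_mid between -0.114 and 0.114 m and y of the grasp point in the frame of cover_mid between -0.083 and 0.083 m and z of the grasp point in the frame of cover_mid between -0.004 and 0.004 m).
It also fails if it takes over 54 s, if anything falls off the work surface, if the arm or the gripper's body presses on something with over 40 N, if the wrist force passes 120 N, or if a joint passes its speed limit or range.

## Robot

A 7-joint arm with a two-finger parallel gripper is mounted at the origin on the work surface. World frame = base frame: x ahead of the robot, y to its left, z up, the work surface at z = 0. Lengths are in m, angles in rad, forces in N, time in s.
With the tool pointing down it reaches from about 0.425 to 0.875 m from the base axis. Payload 4.7 kg.
Tool frame: the origin (TCP) lies on the centre line of the jaws, within the pads' length; the fingertips stand 22 mm ahead of it and the grasp point (between the pads) lies 3 mm ahead of it; z points along the fingers, y is the direction in which the jaws open and shut (so a half turn about z gives the same grasp; the last joint's range is limited). The gripper opens to 87 mm and grips with 3 to 60 N. Pads are 19 mm wide; open, the fingers measure 117 mm over their backs; the gripper's body (75 mm by 190 mm) begins 51 mm behind the grasp point.
Start: joints at [1.153, 0.321, -0.07, 1.45, 0.023, 1.371, -0.057], TCP at [0.272, -0.59, 0.245] pointing down, gripper open.
Joint ranges: [-2.86, 2.86], [-0.3, 2.09], [-1.38, 1.24], [0.06, 2.45], [-1.56, 4.7], [0.09, 2.05], [-2.69, 2.69]. Speed limits (rad/s): [2.57, 2.57, 3.14, 3.14, 3.14, 3.14, 3.14].

## Interface

Orientations are given as a rotation vector (axis times angle).
In Python, from bench import ctrl, imaging, close_job, finder gives the robot as it stands. The module is installed in compiled form; this text tells all that it offers.
- The arm moves only by the shell command python3 -m jog 'ROWS' [FORCE]. ROWS is JSON, a list that holds one entry, the list of rows, each a list of 7 numbers: the shift along the tool's x, y, z in cm, then the turn, a rotation vector about the tool's x, y, z in degrees, then the finger opening in cm, from 0 to 8.7. In form: [[[dx, dy, dz, ax, ay, az, claw], ...]]. A call has 1 to 12 rows; each row shifts and turns the commanded pose from where the row before left it, along the tool's axes as they then stand; what a row does not reach is not made up. A row lasts 1/10 s, in which the tool goes at most 50 mm and 8.59 degrees, less where a joint would pass 70% of its speed; a pose out of reach is approached as far as the arm can. A call is refused whole if a number of a shift passes 5 or a number of a turn 8.59, either way. A call with a gripper value outside its range is refused whole. The fingers move at their own pace and stop on an object; FORCE is the grip in N (left out, the last holds). Time passes only in rows, so rows that do not move let the fingers close. It gives the time, the measured TCP pose, the force and the opening at its end, in the units of the state.
- ctrl.get_state(): the state, without advancing time (a new reading comes with each control period).
- imaging.get_image(name): name is "scene" or "side" or "wrist"; returns a dict with "frame" (400x640x3 uint8, red, green, blue), "intrinsics" (3x3 intrinsics, pixels), "pose" (4x4, takes a point from camera to world coordinates). Camera axes: x right, y down, z forward; pixel columns grow to the right and rows downward; lengths in m; the calibration is good to about 2 mm. A picture is of the moment at which its call begins. There is no depth.
- close_job(): hands the job in, once; it reports no verdict.
Trained networks look in the newest picture that a camera, given by its name, has taken for a name from the list of things; names that differ only in an ending like _2 or _b are one class to them, and where a whole thing is asked for, a point or a joint stands for the part that bears it (a point fixed in the world has none). Each returns a list of dicts, best first, with "conf" (0 to 1); they miss things now and then, are a little off and sometimes report something else, mostly with a low value. They report only what shows in the picture. A call takes as long as a camera call.
- finder.trace(label, camera): "region" (400x640 bool, what is visible of it) and "point" ([row, column] as shares, 0 to 1, of the picture: columns of its width, rows of its height, amid what is visible of it).
- finder.spot_point(label, camera): "point" ([row, column] as shares, 0 to 1, of the picture: columns of its width, rows of its height: a listed point, or the origin of a listed thing).
The state is a dict: "time": time; "joint_positions": joint angles; "qd": joint speeds; "joint_torque": joint torques, N m; "position": TCP position; "tool_rot": TCP orientation; "ft_force": force on the tool from outside, world axes, zero at the start; "torque": the same for the moment, N m; "grip_width": opening from 0.0 (shut) to 1.0 (fully open).
Only numpy, scipy, OpenCV 4.12 (cv2) and the standard library are available. Lean on these libraries where they do the work, as an engineer would, in place of code of your own. Each camera call takes 0.05 s, during which the arm holds its last target. There are 200 camera calls.

## Working session

There is one attempt and no reset: what is moved stays moved. The work goes in short steps, Python scripts to look and compute and a shell command to move; the robot and the scene stay as the last step left them, time stands still between calls to the robot, and variables do not carry over. Pictures are saved under pics/ and viewed, about 8 in all and at most 12, crops included, and the job is handed in when it is done.

```bash
mkdir -p pics
cat > h.py <<'E'
from bench import ctrl, imaging, finder
import numpy as np, cv2
from scipy.spatial.transform import Rotation as R
def ray(im,rc):
    u=rc[1]*640;v=rc[0]*400
    d=np.linalg.inv(im['intrinsics'])@[u,v,1]; P=im['pose']
    d=P[:3,:3]@d; return P[:3,3],d/np.linalg.norm(d)
def tri(rs):
    A=np.zeros((3,3));b=np.zeros(3)
    for o,d in rs:
        M=np.eye(3)-np.outer(d,d);A+=M;b+=M@o
    p=np.linalg.solve(A,b); return p,max(np.linalg.norm((np.eye(3)-np.outer(d,d))@(p-o)) for o,d in rs)
def onplane(r,z): o,d=r; return o+d*(z-o[2])/d[2]
def proj(im,p):
    P=im['pose'];c=P[:3,:3].T@(np.array(p)-P[:3,3]);q=im['intrinsics']@c;return q[:2]/q[2]
E
python3 - <<'E'
from h import *
ims={c:imaging.get_image(c) for c in('scene','side')}
cv2.imwrite('pics/a.png',cv2.cvtColor(np.vstack([cv2.resize(ims[c]['frame'],(480,300)) for c in ims]),cv2.COLOR_RGB2BGR))
for c in ims: print(c,ims[c]['pose'].round(2).tolist())
for l in 'label_box flap_hinge flap_mid flap_edge cover_hinge cover_mid cover_edge spray_bottle jar tape_roll pack'.split():
    rs=[];s=''
    for c in ims:
        f=finder.spot_point(l,c)
        if f: rs.append(ray(ims[c],f[0]['point'])); s+=f" {c} {f[0]['conf']:.2f} {np.round([f[0]['point'][1]*640,f[0]['point'][0]*400])} z0 {onplane(rs[-1],0).round(3)}"
    if len(rs)==2: s+=' TRI %s err %.4f'%((lambda t:(t[0].round(3),t[1]))(tri(rs)))
    print(l,s)
s=ctrl.get_state();print(s['position'],R.from_rotvec(s['tool_rot']).as_matrix().round(2).tolist(),s['time'])
E
```

```text
scene [[-0.81, 0.48, -0.34, 1.04], [0.59, 0.64, -0.5, 0.78], [-0.02, -0.6, -0.8, 1.17], [0.0, 0.0, 0.0, 1.0]]
side [[1.0, -0.05, 0.03, 0.5], [-0.06, -0.62, 0.79, -0.75], [-0.02, -0.79, -0.62, 0.72], [0.0, 0.0, 0.0, 1.0]]
label_box  scene 0.84 [346. 223.] z0 [0.542 0.194 0.   ]
flap_hinge  scene 0.89 [340. 190.] z0 [0.484 0.088 0.   ] side 0.86 [314. 200.] z0 [0.522 0.19  0.   ] TRI [0.516 0.121 0.056] err 0.0049
flap_mid  scene 0.65 [343. 185.] z0 [0.463 0.078 0.   ] side 0.98 [311. 186.] z0 [0.515 0.258 0.   ] TRI [0.511 0.133 0.092] err 0.0028
flap_edge  scene 0.76 [341. 180.] z0 [0.457 0.06  0.   ] side 0.69 [309. 171.] z0 [0.515 0.341 0.   ] TRI [0.517 0.141 0.131] err 0.0047
cover_hinge  scene 0.70 [347. 236.] z0 [0.569 0.232 0.   ] side 0.18 [367. 155.] z0 [0.708 0.418 0.   ] TRI [0.647 0.274 0.104] err 0.0357
cover_mid  scene 0.84 [349. 224.] z0 [0.539 0.203 0.   ] side 0.59 [337. 142.] z0 [0.616 0.508 0.   ] TRI [0.596 0.271 0.136] err 0.0014
cover_edge  scene 0.95 [353. 207.] z0 [0.491 0.164 0.   ] side 0.65 [338. 112.] z0 [0.641 0.742 0.   ] TRI [0.597 0.282 0.224] err 0.0008
spray_bottle  scene 0.95 [343. 154.] z0 [ 0.387 -0.025  0.   ] side 0.96 [266. 262.] z0 [ 0.396 -0.042  0.   ] TRI [ 0.389 -0.031 -0.008] err 0.0062
jar  scene 0.56 [286. 241.] z0 [0.719 0.141 0.   ] side 0.91 [385. 210.] z0 [0.716 0.129 0.   ] TRI [ 0.718  0.137 -0.007] err 0.0004
tape_roll  scene 0.82 [375. 163.] z0 [0.329 0.068 0.   ] side 0.57 [241. 230.] z0 [0.326 0.078 0.   ] TRI [0.329 0.071 0.005] err 0.0021
pack  scene 0.79 [350. 314.] z0 [0.707 0.421 0.   ] side 0.53 [365. 154.] z0 [0.701 0.423 0.   ] TRI [ 0.704  0.421 -0.   ] err 0.0033
[ 0.27201597 -0.59034271  0.24455781] [[0.91, 0.42, -0.0], [0.42, -0.91, -0.0], [-0.0, 0.0, -1.0]] 1.2
```

View pics/a.png

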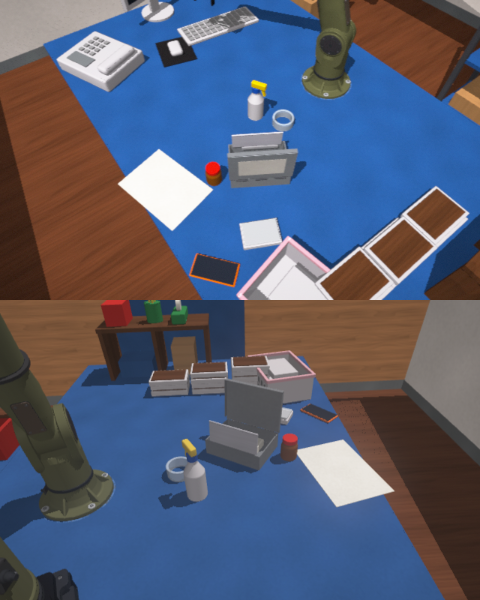

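The scene view shows the box from behind the cover. The side view shows the flap and cover both upright, with the bottle in front and the jar to the right. Next I'll fit the box pose and joint angles and overlay them on the pictures.

```bash
cat >> h.py <<'E'
def model(q):
    x,y,w,f,c=q; c_,s_=np.cos(w),np.sin(w)
    W=lambda p:np.array([x+c_*p[0]-s_*p[1],y+s_*p[0]+c_*p[1],p[2]])
    fl=lambda u,d,n=0:W([u,-.071+d*np.cos(f)-n*np.sin(f),.0535+d*np.sin(f)+n*np.cos(f)])
    cv=lambda u,d,n=0:W([u,.08-d*np.cos(c)+n*np.sin(c),.0605+d*np.sin(c)+n*np.cos(c)])
    return W,fl,cv
def pts(q):
    W,fl,cv=model(q)
    return dict(label_box=W([0,0,0]),flap_hinge=fl(0,0),flap_mid=fl(0,.0425),flap_edge=fl(0,.085),cover_hinge=cv(0,0),cover_mid=cv(0,.083),cover_edge=cv(0,.166))
def draw(im,q,img,sc,o):
    W,fl,cv=model(q)
    loops=[([W([a*.11,b*.08,.06]) for a,b in((-1,-1),(1,-1),(1,1),(-1,1))],(0,255,0)),([W([a*.11,b*.08,0]) for a,b in((-1,-1),(1,-1),(1,1),(-1,1))],(255,255,0)),
     ([fl(-.095,0),fl(.095,0),fl(.095,.085),fl(-.095,.085)],(0,0,255)),([cv(-.114,0),cv(.114,0),cv(.114,.166),cv(-.114,.166)],(255,0,255))]
    for l,c in loops: cv2.polylines(img,[np.int32([(proj(im,p)-o)*sc for p in l])],True,c,1)
E
cat > fit.py <<'E'
from h import *
from scipy.optimize import least_squares
import sys
def fit(cams,q0,png=None):
    ims={c:imaging.get_image(c) for c in cams};ob=[];
    for c in cams:
        for l in pts(q0):
            for f in finder.spot_point(l,c)[:1]:
                if f['conf']>.3: ob.append((c,l,np.array([f['point'][1]*640,f['point'][0]*400])))
    r=lambda q:np.concatenate([proj(ims[c],pts(q)[l])-p for c,l,p in ob])
    s=least_squares(r,q0,loss='soft_l1',f_scale=2)
    print('fit',s.x.round(3),'rms',np.sqrt((r(s.x)**2).mean()).round(2))
    if png:
        out=[]
        for c in cams:
            m=proj(ims[c],pts(s.x)['flap_edge']);o=np.clip(m-[80,65],0,[480,270]).astype(int)
            b=cv2.resize(ims[c]['frame'][o[1]:o[1]+130,o[0]:o[0]+160],None,fx=4,fy=4,interpolation=cv2.INTER_CUBIC)
            b=cv2.cvtColor(b,cv2.COLOR_RGB2BGR);d=b.copy();draw(ims[c],s.x,d,4,o);out.append(np.hstack([b,d]) )
        cv2.imwrite(png,cv2.resize(np.vstack(out),(738,600),interpolation=cv2.INTER_AREA))
    return s.x,ims
E
python3 -c "
from fit import *
fit(['scene','side'],[.556,.196,-.45,1.5,1.6],'pics/b.png')"
```

```text
fit [ 0.549  0.193 -0.538  1.421  1.724] rms 1.96
```

View pics/b.png

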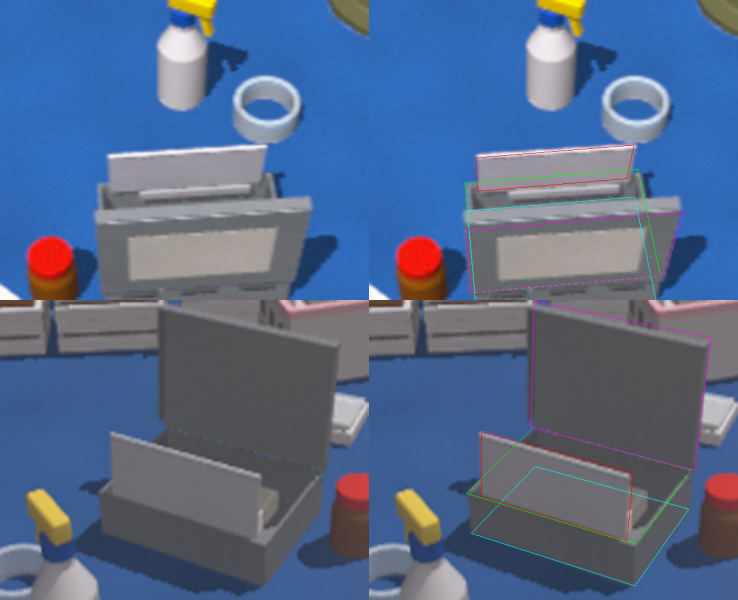

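The overlay matches well in the side view (box rim, flap and cover outlines). In the scene view it is about 1–2 px off, because the skirt's strip makes the cover edge look higher. The flap leans about 1.42 rad and the cover about 1.72. Next I turn the tool to the box axes (tool x along box +y), close the fingers and approach.

```bash
python3 -m jog '[[[0,0,-0.4,0,0,-6.9,0],[0,0,-0.4,0,0,-6.9,0],[0,0,-0.4,0,0,-6.9,0],[0,0,-0.4,0,0,-6.9,0],[0,0,-0.4,0,0,-6.9,0],[3.8,-0.9,0,0,0,0,0],[3.8,-0.9,0,0,0,0,0],[3.8,-0.9,0,0,0,0,0],[3.8,-0.9,0,0,0,0,0],[3.8,-0.9,0,0,0,0,0],[3.8,-0.9,0,0,0,0,0],[3.8,-0.9,0,0,0,0,0]]]'
cat > st.py <<'E'
from h import *
import sys
q=[.549,.193,-.538]
s=ctrl.get_state();M=R.from_rotvec(s['tool_rot']).as_matrix()
t=s['position']+.022*M[:,2];d=t[:2]-q[:2];c,sn=np.cos(q[2]),np.sin(q[2])
print('t',s['time'],'tip box cm',np.round([100*(c*d[0]+sn*d[1]),100*(-sn*d[0]+c*d[1]),100*t[2]],2),'yaw of tool y',np.degrees(np.arctan2(M[1,1],M[0,1])).round(1),'z',M[:,2].round(3),'F',np.round(s['ft_force'],1),'grip',s['grip_width'])
E
python3 st.py
```

```text
time: 3.2
position: [0.3542, -0.328, 0.2648]
tool_rot: [2.73, 1.552, -0.0]
ft_force: [0.3, -0.3, -0.3]
grip_width: 0.028
t 3.2 tip box cm [  9.97 -54.72  24.28] yaw of tool y -30.8 z [ 0.    -0.001 -1.   ] F [ 0.3 -0.3 -0.3] grip 0.02797829738831503
```

```bash
python3 -m jog '[[[3.8,-0.9,0,0,0,0,0],[3.8,-0.9,0,0,0,0,0],[3.8,-0.9,0,0,0,0,0],[3.8,-0.9,0,0,0,0,0],[3.8,-0.9,0,0,0,0,0],[3.8,-0.9,0,0,0,0,0],[3.8,-0.9,0,0,0,0,0],[3.8,-0.9,0,0,0,0,0],[3.8,-0.9,0,0,0,0,0],[3.8,-0.9,0,0,0,0,0],[0,0,0,0,0,0,0],[0,0,0,0,0,0,0]]]' >/dev/null
python3 st.py; python3 -c "
from fit import *
fit(['scene','side'],[.549,.193,-.538,1.42,1.72])
im=imaging.get_image('wrist');b=cv2.cvtColor(im['frame'],cv2.COLOR_RGB2BGR);draw(im,[ 0.549,0.193,-0.538,1.421,1.724],b,1,np.zeros(2));cv2.imwrite('pics/c.png',b)"
```

```text
t 4.4 tip box cm [  0.94 -16.82  24.26] yaw of tool y -30.6 z [ 0. -0. -1.] F [-0.4 -1.5  0.3] grip 0.007137114952122761
fit [ 0.546  0.194 -0.566  1.37   1.712] rms 1.89
```

View pics/c.png

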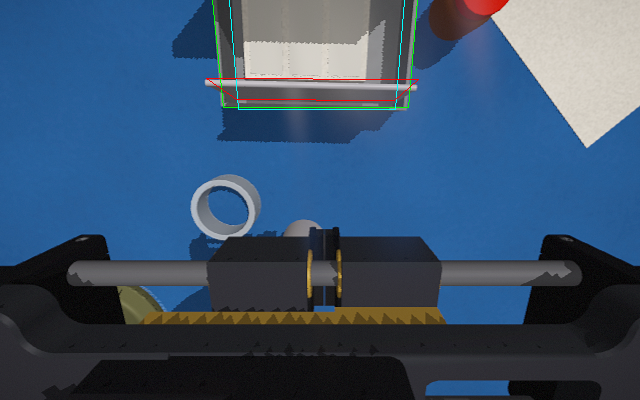

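The wrist view shows the box rim and flap within 1–3 px of the model, with the flap edge running (205,82)–(417,87). The bottle sits behind the fingers at (303,228). I'll check the camera's clearance before descending.

```bash
python3 -c "
from h import *
im=imaging.get_image('wrist');s=ctrl.get_state();M=R.from_rotvec(s['tool_rot']).as_matrix()
print((M.T@(im['pose'][:3,3]-s['position'])).round(3),(M.T@im['pose'][:3,:3]).round(2).tolist())"
python3 -m jog '[[[2.5,-0.5,1,0,0,0,0],[2.3,-0.45,2,0,0,0,0],[0,0,3,0,0,0,0],[0,0,3,0,0,0,0],[0,0,2.5,0,0,0,0],[0,0,1,0,0,0,0],[0,0,0,0,0,0,0]]]'; python3 st.py
```

```text
[ 0.076  0.    -0.141] [[0.0, -0.96, -0.28], [1.0, 0.0, -0.0], [0.0, -0.28, 0.96]]
time: 6.0
position: [0.4864, 0.089, 0.1385]
tool_rot: [-2.729, -1.552, 0.003]
ft_force: [-0.3, -0.3, 0.7]
grip_width: 0.008
t 6.0 tip box cm [ -0.05 -12.14  11.65] yaw of tool y -30.7 z [-0.003  0.    -1.   ] F [-0.3 -0.3  0.7] grip 0.007511682745873691
```

```bash
python3 -m jog '[[[2,0,0,0,0,0,0],[1.9,0,0,0,0,0,0],[0.6,0,0.1,0,0,0,0],[0.6,0,0.1,0,0,0,0],[0.75,0,0.25,0,0,0,0],[0.75,0,0.25,0,0,0,0],[0.65,0,0.4,0,0,0,0],[0.65,0,0.4,0,0,0,0],[0,0,0,0,0,0,0],[0,0,0,0,0,0,0]]]'; python3 st.py;  python3 -c "
from fit import *
fit(['scene','side'],[.549,.193,-.55,.9,1.72],'pics/d.png')"
```

```text
time: 7.0
position: [0.5273, 0.1575, 0.1241]
tool_rot: [-2.73, -1.553, 0.001]
ft_force: [-0.7, -0.5, 0.3]
grip_width: 0.006
t 7.0 tip box cm [-0.05 -4.16 10.21] yaw of tool y -30.7 z [-0.001  0.001 -1.   ] F [-0.7 -0.5  0.3] grip 0.006065110197367217
fit [ 0.547  0.19  -0.541  0.756  1.691] rms 5.12
```

View pics/d.png

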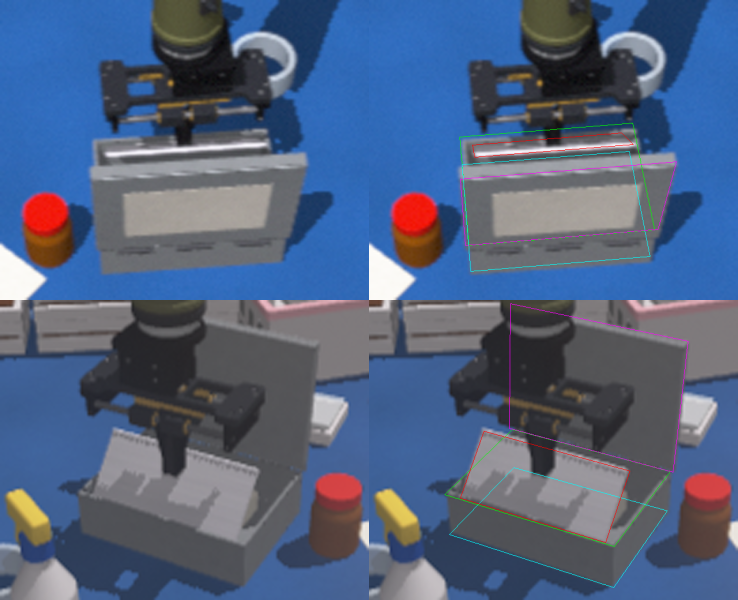

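The flap has folded to about 0.8 rad, and the finger is on its outer face at about (172,465) in the side half. Clearances are fine, so I carry on.

```bash
python3 -m jog '[[[0.4,0,0.6,0,0,0,0],[0.4,0,0.7,0,0,0,0],[0.3,0,0.7,0,0,0,0],[0.2,0,0.7,0,0,0,0],[0.1,0,0.6,0,0,0,0],[0.1,0,0.6,0,0,0,0],[0,0,0.4,0,0,0,0],[0,0,0.4,0,0,0,0],[0,0,0,0,0,0,0],[0,0,0,0,0,0,0]]]'; python3 st.py
```

```text
time: 8.8
position: [0.5353, 0.1698, 0.0775]
tool_rot: [2.731, 1.553, -0.0]
ft_force: [0.7, -0.1, 1.8]
grip_width: 0.004
t 8.8 tip box cm [ 0.01 -2.69  5.55] yaw of tool y -30.8 z [-0. -0. -1.] F [ 0.7 -0.1  1.8] grip 0.003643168494067363
```

```bash
python3 -m jog '[[[0,0,0.3,0,0,0,0],[0,0,0.2,0,0,0,0],[0,0,0,0,0,0,0],[0,0,0,0,0,0,0]]]'; python3 st.py
```

```text
time: 9.2
position: [0.5355, 0.17, 0.077]
tool_rot: [2.729, 1.551, -0.002]
ft_force: [-12.4, -4.3, 32.6]
grip_width: 0.002
t 9.2 tip box cm [ 0.02 -2.68  5.5 ] yaw of tool y -30.8 z [ 0.    -0.003 -1.   ] F [-12.4  -4.3  32.6] grip 0.0020859059529110295
```

The stop is reached firmly: 33 N with no further travel. I lift clear and check the flap.

```bash
python3 -m jog '[[[0,0,-1,0,0,0,0],[-0.2,0,-3,0,0,0,0],[-0.2,0,-4,0,0,0,0],[-0.2,0,-4,0,0,0,0],[0,0,-4,0,0,0,0],[0,0,-4,0,0,0,0],[0,0,-1.5,0,0,0,0],[0,0,0,0,0,0,0],[0,0,0,0,0,0,0]]]'; python3 st.py;  python3 -c "
from fit import *
q,ims=fit(['scene','side'],[.549,.193,-.55,0,1.72])
im=imaging.get_image('wrist');b=cv2.cvtColor(im['frame'],cv2.COLOR_RGB2BGR)
b2=cv2.cvtColor(cv2.resize(ims['side']['frame'][90:240,220:420],(640,480)),cv2.COLOR_RGB2BGR)
cv2.imwrite('pics/e.png',np.hstack([cv2.resize(b,(400,250)),cv2.resize(b2,(333,250))]))"
```

```text
time: 10.1
position: [0.5318, 0.1642, 0.2862]
tool_rot: [2.731, 1.552, -0.003]
ft_force: [-0.5, 1.1, -0.9]
grip_width: 0.008
t 10.1 tip box cm [-0.   -3.35 26.42] yaw of tool y -30.8 z [-0.002 -0.001 -1.   ] F [-0.5  1.1 -0.9] grip 0.007743244987723939
fit [ 0.549  0.191 -0.557 -0.01   1.676] rms 1.9
```

View pics/e.png

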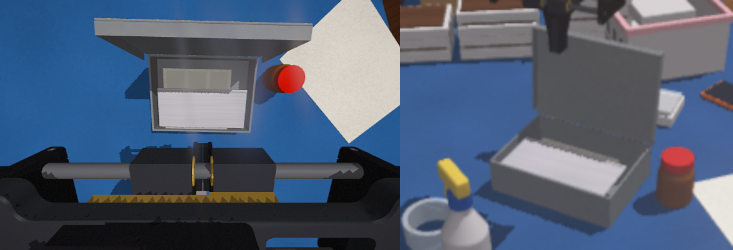

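The flap lies flat (fit −0.01 rad), and the cover is still open at about 1.68. Now I go over the cover and down behind it.

```bash
python3 -m jog '[[[4,0,-0.3,0,0,0,0],[4,0,0,0,0,0,0],[4,0,0,0,0,0,0],[4,0,0,0,0,0,0],[3.5,0,0,0,0,0,0],[0,0,2.5,0,0,0,0],[0,0,2.5,0,0,0,0],[0,0,2,0,0,0,0],[0,0,0,0,0,0,0],[0,0,0,0,0,0,0]]]'; python3 st.py
```

```text
time: 11.95
position: [0.6322, 0.3321, 0.2207]
tool_rot: [-2.731, -1.552, 0.0]
ft_force: [-0.1, 0.1, 0.3]
grip_width: 0.002
t 11.95 tip box cm [ 0.02 16.21 19.87] yaw of tool y -30.8 z [-0. -0. -1.] F [-0.1  0.1  0.3] grip 0.0017182227487262864
```

```bash
python3 -m jog '[[[-1.8,0,0.2,0,0,0,0],[-1.8,0,0.2,0,0,0,0],[-1.7,0,0.2,0,0,0,0],[-1.7,0,0.2,0,0,0,0],[-1.2,0,0.1,0,0,0,0],[-1.2,0,0.1,0,0,0,0],[-1.1,0,0.1,0,0,0,0],[-1,0,0.4,0,0,0,0],[-1,0,0.5,0,0,0,0],[-1,0,0.5,0,0,0,0],[0,0,0,0,0,0,0],[0,0,0,0,0,0,0]]]'; python3 st.py;  python3 -c "
from fit import *
fit(['scene','side'],[.549,.193,-.55,0,1.],'pics/f.png')"
```

```text
time: 13.15
position: [0.5627, 0.2152, 0.1948]
tool_rot: [2.731, 1.551, -0.003]
ft_force: [0.9, 0.2, 0.1]
grip_width: 0.003
t 13.15 tip box cm [ 0.04  2.6  17.28] yaw of tool y -30.8 z [-0.001 -0.001 -1.   ] F [0.9 0.2 0.1] grip 0.0033432295914328906
fit [ 0.548  0.194 -0.57  -0.028  1.002] rms 24.87
```

View pics/f.png

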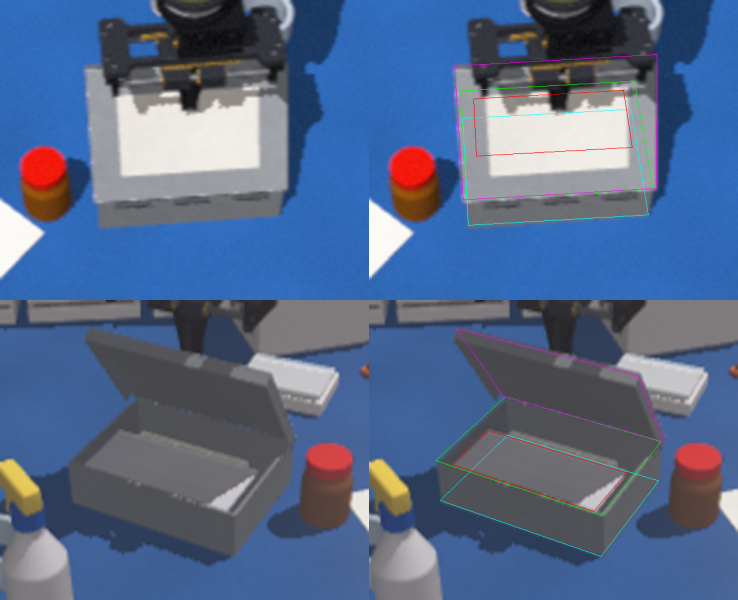

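The flap is flat and the cover has swung to about 1.0 rad, with the finger on its outer face. I continue along the arc.

```bash
python3 -m jog '[[[-0.9,0,0.6,0,0,0,0],[-0.9,0,0.6,0,0,0,0],[-0.9,0,0.7,0,0,0,0],[-0.5,0,0.7,0,0,0,0],[-0.4,0,0.7,0,0,0,0],[-0.4,0,0.7,0,0,0,0],[-0.3,0,0.7,0,0,0,0],[-0.2,0,0.7,0,0,0,0],[-0.2,0,0.7,0,0,0,0],[-0.2,0,0.7,0,0,0,0],[-0.1,0,0.7,0,0,0,0],[-0.1,0,0.5,0,0,0,0]]]' >/dev/null; python3 st.py
python3 -m jog '[[[-0.1,0,0.5,0,0,0,0],[-0.1,0,0.5,0,0,0,0],[-0.1,0,0.5,0,0,0,0],[0,0,0.5,0,0,0,0],[0,0,0.4,0,0,0,0],[0,0,0.4,0,0,0,0],[0,0,0,0,0,0,0],[0,0,0,0,0,0,0]]]' >/dev/null; python3 st.py
```

```text
t 15.15 tip box cm [-0.   -2.42  9.27] yaw of tool y -30.8 z [-0.001 -0.    -1.   ] F [-0.7 -0.3  2.1] grip 0.005078705373061521
t 15.95 tip box cm [ 0.   -2.66  6.54] yaw of tool y -30.7 z [ 0.  0. -1.] F [ 0.   0.3 -0.7] grip 0.004679752059191663
```

```bash
python3 -m jog '[[[0,0,0.2,0,0,0,0],[0,0,0.2,0,0,0,0],[0,0,0,0,0,0,0]]]' >/dev/null; python3 st.py
python3 -m jog '[[[0,0,0.2,0,0,0,0],[0,0,0,0,0,0,0],[0,0,0,0,0,0,0]]]' >/dev/null; python3 st.py
```

```text
t 16.25 tip box cm [ 0.03 -2.62  6.38] yaw of tool y -30.8 z [ 0.001 -0.001 -1.   ] F [-5.2 -2.  15. ] grip 0.007889703064708016
t 16.55 tip box cm [ 0.03 -2.62  6.35] yaw of tool y -30.8 z [ 0.001 -0.002 -1.   ] F [-10.2  -4.4  27.3] grip 0.005456477710184367
```

Contact with the stop again, at 27 N and tip z 63.5 mm, where a shut plate should be. I retract up and check.

```bash
python3 -m jog '[[[0,0,-1,0,0,0,0],[0,0,-3,0,0,0,0],[0,0,-4,0,0,0,0],[0,0,-4,0,0,0,0],[0,0,-4,0,0,0,0],[0,0,-2,0,0,0,0],[0,0,0,0,0,0,0],[0,0,0,0,0,0,0],[0,0,0,0,0,0,0]]]' >/dev/null; python3 st.py;  python3 -c "
from fit import *
fit(['scene','side'],[.549,.193,-.55,0,0.],'pics/g.png')
for l in 'spray_bottle jar tape_roll pack'.split():
    rs=[]
    for c in('scene','side'):
        f=finder.spot_point(l,c)
        if f: print(l,c,np.round(f[0]['conf'],2),np.round([f[0]['point'][1]*640,f[0]['point'][0]*400]))
"
```

```text
t 17.45 tip box cm [-0.03 -2.76 23.8 ] yaw of tool y -30.8 z [-0.002 -0.001 -1.   ] F [ 1.3 -0.5 -0.8] grip 0.007531139722395378
fit [ 0.548  0.19  -0.552 -0.871  0.038] rms 15.22
spray_bottle scene 0.51 [343. 155.]
spray_bottle side 0.23 [325. 196.]
jar scene 0.81 [287. 242.]
jar side 0.63 [385. 210.]
tape_roll side 0.92 [241. 232.]
pack scene 0.89 [348. 314.]
pack side 0.73 [365. 156.]
```

View pics/g.png

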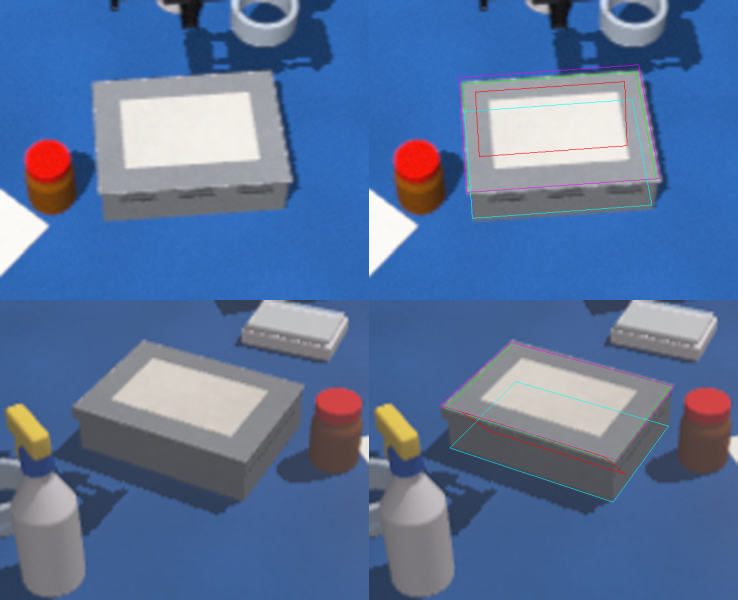

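The cover lies shut on the rim in both views and the hand is well clear. The bottle, jar and pack are at their original pixels, and so is the tape roll. I hand in.

```bash
python3 -c "
from bench import close_job
print(close_job())"
```

```text
the job is handed in; nothing more can be done
None
```

The label box is closed. I pushed the flap down flat over the labels with closed fingers, then swung the cover shut over it and handed the job in at about 17.5 s of the 54 s allowed. No verdict is reported.

- **Flap:** the finger met a firm stop at 33 N. The fit afterwards gave −0.01 rad with the cover still open at about 1.68 rad.
- **Cover:** it met a firm stop at 27 N with the fingertip at 63.5 mm, where a shut plate should be. Both camera views show it flat on the rim. The hand finished with its tip about 24 cm above the desk, and the force reading was near zero.
- **Bystanders:** the jar, pack and bottle were found within about 2 px of their starting places, and so was the tape roll (side view only).

**Checks that disagreed:**
- **Last fit:** it gave a cover angle of 0.038 rad, under the 0.06 limit. It also gave −0.87 rad for the flap, with a poor residual. I discounted that because the flap was hidden under the cover by then, so the network's flap points were spurious.
- **Bottle:** the network also placed it wrongly in the side view, at low confidence (0.23). The picture shows it upright in its place.
- **Tape roll:** the network did not find it in the scene view, but it is visible there too.

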